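# Snap the last sample bottle shut

### The arm

A 7-joint arm with a two-finger parallel gripper is mounted at the origin on a cart in front of the work surface, level with it; the furniture and walls round the work are solid. World frame = base frame: x ahead of the robot, y to its left, z up, the work surface at z = 0. Lengths are in m, angles in rad, forces in N, time in s.
With the tool pointing down it reaches from about 0.425 to 0.825 m from the base axis. Payload 3.6 kg.
Tool frame: the origin (TCP) lies midway between the tips of the shut fingers; the grasp point (between the pads) lies 19 mm behind it; y points along the fingers, x is the direction in which the jaws open and shut, and the axes are right-handed (so a half turn about y gives the same grasp; the last joint's range is limited). The gripper opens to 93 mm and grips with 3 to 60 N. Pads are 15 mm wide; open, the fingers measure 128 mm over their backs; the gripper's body (75 mm by 188 mm) begins 65 mm behind the grasp point.
Start: joints at [1.218, 0.615, -0.013, 1.423, 0.008, 1.103, -0.04], TCP at [0.208, -0.616, 0.219] pointing down, gripper open.
Joint ranges: [-3.12, 3.12], [-0.3, 2.06], [-1.34, 1.32], [0.26, 2.42], [-1.36, 4.5], [0.01, 1.98], [-2.84, 2.84]. Speed limits (rad/s): [2.79, 2.79, 3.14, 3.14, 3.14, 3.14, 3.14].

### API

Orientations are given as a unit quaternion [w, x, y, z].
In Python, from plant import status, eyes, close_job gives the robot as it stands.
- The arm moves only by the shell command python3 -m creep 'ROWS' [OPENING] [FORCE]. ROWS is JSON, a list of rows, each a list of 6 numbers: the shift along the tool's x, y, z in units of 30 mm (1.0 is 30 mm), then the turn, a rotation vector about the tool's x, y, z in units of 5 degrees (1.0 is 5 degrees). A call has 1 to 20 rows; each row is the pose to reach, as a shift and turn from the pose commanded when the call began, along the tool's axes at that moment; what a row does not reach only later rows make up. A row lasts 1/12 s, in which the tool goes at most 41.7 mm and 7.16 degrees, less where a joint would pass 70% of its speed; a pose out of reach is approached as far as the arm can. A call with a gripper value outside its range is refused whole. OPENING is the finger opening in mm, from 0 to 93, set as the call begins (- or left out, the last holds). The fingers move at their own pace and stop on an object; FORCE is the grip in N (left out, the last holds). Time passes only in rows, so rows that repeat a pose let the fingers close. It gives the time, the measured TCP pose, the force and the opening at its end, in the units of the state.
- status.read_state(): the state, without advancing time (a new reading comes with each control period).
- eyes.snapshot(name): name is "scene" or "side" or "wrist"; returns a dict with "pixels" (420x560x3 uint8, red, green, blue), "mtx" (3x3 intrinsics, pixels), "k1" (the pictures are not rectified: a ray, as slopes to the right and down, at radius r is drawn at 1 + k1 r^2 times it, then the intrinsics apply), "view" (4x4, takes a point from world to camera coordinates). Camera axes: x right, y down, z forward; pixel columns grow to the right and rows downward; lengths in m; the calibration is good to about 2 mm. A picture is of the moment at which its call begins. There is no depth.
- close_job(): hands the job in, once; it reports no verdict.
The state is a dict: "t": time; "joint_positions": joint angles; "joint_vel": joint speeds; "joint_torque": joint torques, N m; "tcp_pos": TCP position; "tool_rot": TCP orientation; "force": force on the tool from outside, world axes, zero at the start; "wrist_torque": the same for the moment, N m; "finger_gap": finger opening in m.
Only numpy, scipy, OpenCV 4.12 (cv2) and the standard library are available. Lean on these libraries where they do the work, as an engineer would, in place of code of your own. Each camera call takes 0.05 s, during which the arm holds its last target.

### The job

Two of the three sample bottles in the steel rack are already closed; close the open one. Set the black snap cap level on its mouth and let go of it, then push down on the middle of the cap until it clicks over the neck bead, and do not let up after the click: finish while still pressing the closed cap down with a steady push of about 10 N (at least 5 N, and never more than 50 N). Leave the other things on the bench where they stand.

Things in the scene. Friction and masses are not known exactly. Their poses are not given: they have to be found in the camera images.
- snap_cap: the loose black ribbed snap cap, 40 mm wide, 26 mm tall, about 60 g, standing open side down on the bench. Origin: centre of its lower edge; z up through the crown. Crown 8 mm thick; skirt 18 mm deep. Six short spring tongues inside the skirt ride over the bottle's bead. Set on the mouth and let go, it rests on the bead, origin about 11.5 mm below the rim; snapped home, 18 mm below
- cap_top (a point): centre of the cap's flat top (raised edge 0.6 mm), 25.4 mm above the cap's origin. Pushed straight down from its resting place on the mouth the cap resists more and more, to some 9 to 13 N, then after about 3 mm clicks: the force drops suddenly to nothing, and 6.5 mm down the crown lands on the rim, a hard stop
- bottle_mouth (a point): centre of the open bottle's mouth, level with the rim, 93 mm above the bench; z up. Below it: rim 17 mm wide (bore 12 mm), a cone widening from 5 mm below the rim to the 26 mm wide snap bead 10 mm below it, then a 20 mm neck, shoulder 20 mm below the rim. The closed cap's top is 7.4 mm above this point
- open_bottle: the open white plastic bottle, 36 mm wide, 86 mm tall, held fast in one of the rack's three places (any of them). Origin: centre of its underside, 7 mm above the bench; the mouth is 86 mm above it
- closed_bottle_1: a like bottle already closed with a like cap, held fast in the rack. Origin: centre of its underside; top of its cap 93.5 mm above it
- closed_bottle_2: the other closed bottle, the same in all respects
- rack: the steel rack, fixed to the bench: two plates 62 x 226 mm, upper one at 42 mm. Origin: centre of its underside; bottle places at its y = -72, 0 and 72 mm
- weight_200g: a polished steel calibration weight with a knob, 30 mm wide, 52 mm tall, bystander. Origin: centre of its underside
- dropper_bottle: a dropper bottle, 35 mm wide, 103 mm tall, bystander. Origin: centre of its underside
- petri_dish: a glass petri dish, 60 mm wide, 14 mm tall, bystander. Origin: centre of its underside
There are look-alikes about, which are no part of the job. Several things look just like the snap_cap: the one meant starts farthest to the robot's right.

How it is judged:
On the way, in this order (a step that is already met when the one before it is completed fails the run):
1. the cap rests level on the open bottle's mouth, let go, not yet snapped on (horizontal distance between snap_cap and bottle_mouth below 0.004 m and z of snap_cap in the frame of bottle_mouth between -0.015 and -0.008 m and angle between snap_cap's own z axis and vertical below 0.2 rad and contact force between snap_cap and open_bottle above 0.1 N and contact force between the fingers and snap_cap below 0.1 N), for 0.2 s.
2. the cap has snapped down over the bead (horizontal distance between snap_cap and bottle_mouth below 0.003 m and z of snap_cap in the frame of bottle_mouth below -0.0165 m and angle between snap_cap's own z axis and vertical below 0.08 rad), for 0.1 s.
At the end, for the whole second after the job is handed in: The cap is snapped home on the open bottle (within 3 mm of the mouth's axis, lower edge 16.5 to 21 mm below the rim, tilt under 0.08 rad), at rest, and the gripper is still pressing it: at least 5 N between gripper and cap and between cap and bottle (all of step 2 and z of snap_cap in the frame of bottle_mouth above -0.021 m and linear speed of snap_cap below 0.02 m/s and contact force between the fingers and snap_cap above 5 N and contact force between snap_cap and open_bottle above 5 N); the arm keeps its last pose, push and grip.
It fails at once if the cap is pressed onto the bottle with more than 50 N (contact force between snap_cap and open_bottle above 50 N).
It fails at once if the steel weight, the dropper bottle or the petri dish is moved more than 20 mm (distance of any of weight_200g, dropper_bottle, petri_dish from where it was at the start of the episode above 0.02 m).
It also fails if it takes over 50 s, if anything falls off the work surface, if the arm or the gripper's body presses on something with over 40 N, if the wrist force passes 120 N, or if a joint passes its speed limit or range.

## Working session

There is one attempt and no reset: what is moved stays moved. The work goes in short steps, Python scripts to look and compute and a shell command to move; the robot and the scene stay as the last step left them, time stands still between calls to the robot, and variables do not carry over. Pictures are saved under pics/ and viewed, and the job is handed in when it is done.

```bash
ls; mkdir -p pics; python3 - <<'E'
from plant import status, eyes
import cv2
print(status.read_state())
for n in ["scene","side","wrist"]:
    s=eyes.snapshot(n); cv2.imwrite(f"pics/{n}0.png",s["pixels"][:,:,::-1]); print(n,s["mtx"],s["k1"],s["view"])
E
```

```text
pics
{'t': 0.0, 'joint_positions': array([ 1.21850861,  0.61588973, -0.01264493,  1.4248669 ,  0.0081606 ,
        1.10341624, -0.04039927]), 'joint_vel': array([ 0.00047109,  0.0006803 ,  0.00017923, -0.00152749,  0.00052563,
        0.00209364, -0.00046878]), 'joint_torque': array([-6.55497624e-04, -4.58939731e+01,  2.08691522e-01, -1.65742743e+01,
       -6.10440667e-02,  2.04422936e-02,  2.36625765e-04]), 'tcp_pos': array([ 0.20779179, -0.61506312,  0.21751087]), 'tool_rot': array([ 0.57499206, -0.5739921 ,  0.41300103, -0.41151835]), 'force': array([0.36163682, 0.37457998, 0.36085782]), 'wrist_torque': array([ 0.00547966,  0.02007509, -0.0012856 ]), 'finger_gap': 0.09293295518239503}
scene [[509.76851486   0.         282.29312198]
 [  0.         509.76851486 207.55360471]
 [  0.           0.           1.        ]] -0.043530931356711856 [[-0.65490458 -0.75539957 -0.02171352  0.34218658]
 [-0.44928355  0.41229465 -0.79256383  0.30228759]
 [ 0.60765474 -0.50929815 -0.60940225  1.28075561]
 [ 0.          0.          0.          1.        ]]
side [[387.82475798   0.         275.88898806]
 [  0.         387.82475798 208.50824919]
 [  0.           0.           1.        ]] -0.08331705956566884 [[ 0.85727201 -0.51480675  0.00766223 -0.41225177]
 [-0.24984797 -0.4289747  -0.86807644  0.20389448]
 [ 0.45017851  0.74226324 -0.49637142  0.70629543]
 [ 0.          0.          0.          1.        ]]
wrist [[289.20928146   0.         278.64392051]
 [  0.         289.20928146 210.18767753]
 [  0.           0.           1.        ]] -0.03787745126467086 [[ 0.32065065 -0.94719534 -0.00203801 -0.649604  ]
 [-0.90870697 -0.30822703  0.28150977 -0.0333802 ]
 [-0.26727291 -0.08841434 -0.9595562   0.3911883 ]
 [ 0.          0.          0.          1.        ]]
```

View pics/scene0.png

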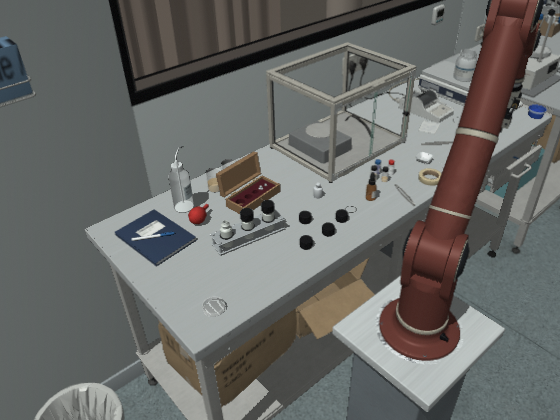

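View pics/side0.png

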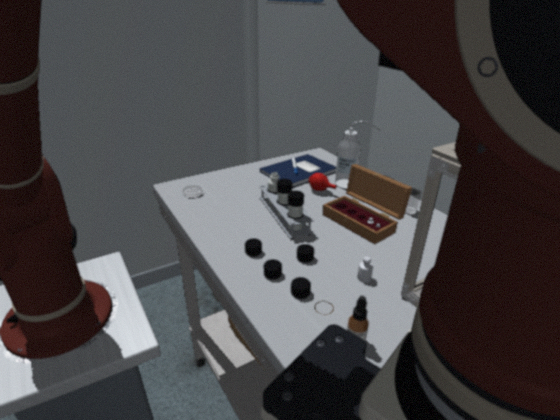

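View pics/wrist0.png

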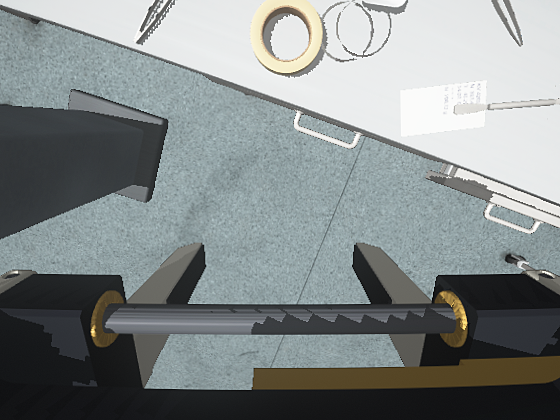

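```bash
cat > h.py <<'E'
import numpy as np, cv2
from scipy.optimize import least_squares
def ray(s,uv):
    K=s["mtx"];D=np.array([s["k1"],0,0,0,0.]);p=cv2.undistortPoints(np.array([[uv]],float),K,D,)[0,0]
    V=s["view"];R=V[:3,:3];c=-R.T@V[:3,3];d=R.T@np.array([p[0],p[1],1]);return c,d/np.linalg.norm(d)
def proj(s,P):
    V=s["view"];p=V[:3,:3]@np.asarray(P)+V[:3,3];x=p[:2]/p[2];x=x*(1+s["k1"]*(x@x));K=s["mtx"];return np.array([K[0,0]*x[0]+K[0,2],K[1,1]*x[1]+K[1,2]])
def onz(s,uv,z):
    c,d=ray(s,uv);return c+d*(z-c[2])/d[2]
def tri(obs):
    A=np.zeros((3,3));b=np.zeros(3)
    for s,uv in obs:
        c,d=ray(s,uv);M=np.eye(3)-np.outer(d,d);A+=M;b+=M@c
    P=np.linalg.solve(A,b);return P,[np.round(proj(s,P)-uv,1) for s,uv in obs]
def crop(s,x0,y0,w,h,f,name):
    im=s["pixels"][y0:y0+h,x0:x0+w,::-1];cv2.imwrite(name,cv2.resize(im,None,fx=f,fy=f,interpolation=cv2.INTER_CUBIC))
def rot(st):
    from scipy.spatial.transform import Rotation as Ro
    q=st["tool_rot"];return Ro.from_quat([q[1],q[2],q[3],q[0]]).as_matrix()
E
python3 - <<'E'
from h import *
from plant import status,eyes
s=eyes.snapshot("scene");d=eyes.snapshot("side")
print(rot(status.read_state()))
import pickle;pickle.dump((s,d),open("sd0.pkl","wb"))
for u in [(305,217),(342,215),(328,229),(306,242),(226,230),(247,218),(268,208),(215,306),(371,188),(318,190)]:print("sc",u,onz(s,u,0.015))
for u in [(253,247),(273,269),(306,253),(301,288),(273,182),(285,192),(296,204)]:print("sd",u,onz(d,u,0.015))
crop(s,195,190,160,70,5,"pics/sc1.png");crop(d,240,165,110,140,4,"pics/sd1.png")
E
```

```text
[[ 3.20108569e-01 -3.89572518e-04  9.47380785e-01]
 [-9.47380116e-01  1.12595985e-03  3.20108806e-01]
 [-1.19141832e-03 -9.99999290e-01 -8.64386080e-06]]
sc (305, 217) [ 0.50522556 -0.08098404  0.015     ]
sc (342, 215) [ 0.43308548 -0.1748425   0.015     ]
sc (328, 229) [ 0.41401455 -0.0928683   0.015     ]
sc (306, 242) [ 0.41550195 -0.00157496  0.015     ]
sc (226, 230) [0.6230295  0.14313367 0.015     ]
sc (247, 218) [0.62604557 0.05851135 0.015     ]
sc (268, 208) [ 0.62097026 -0.02413963  0.015     ]
sc (215, 306) [0.39082958 0.34710524 0.015     ]
sc (371, 188) [ 0.46914838 -0.35498197  0.015     ]
sc (318, 190) [ 0.5830939  -0.21387491  0.015     ]
sd (253, 247) [ 0.41782428 -0.00327612  0.015     ]
sd (273, 269) [ 0.41661721 -0.09497208  0.015     ]
sd (306, 253) [ 0.50913521 -0.08355881  0.015     ]
sd (301, 288) [ 0.43391381 -0.17454338  0.015     ]
sd (273, 182) [0.6302224  0.26598068 0.015     ]
sd (285, 192) [0.62653427 0.19149908 0.015     ]
sd (296, 204) [0.61452009 0.11580742 0.015     ]
```

View pics/sc1.png

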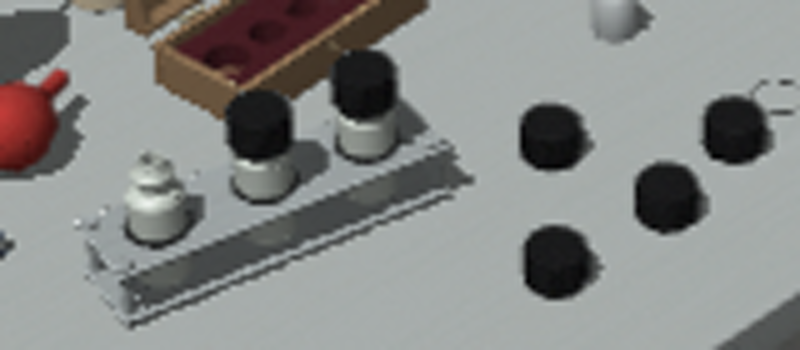

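View pics/sd1.png

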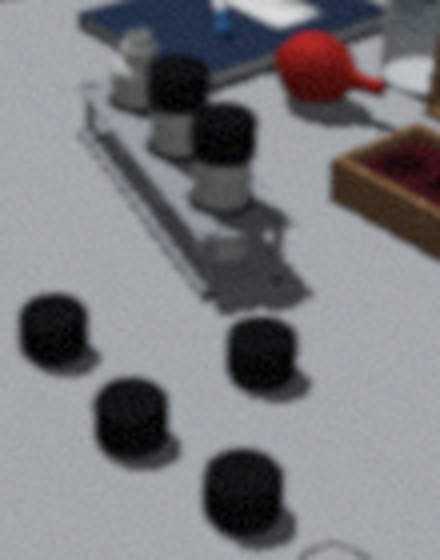

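The target cap (smallest y, farthest right) is at scene (342,216) and side (301,288), about (0.434, -0.175). The open bottle is the far one in the rack, with its mouth at scene (225,221) and side (274,174). I'm moving above the cap with the jaws along world x.

```bash
python3 -m creep '[[-11.5,2.25,11.8,0,-14.26,0],[-11.5,2.25,11.8,0,-14.26,0],[-11.5,2.25,11.8,0,-14.26,0],[-11.5,2.25,11.8,0,-14.26,0],[-11.5,2.25,11.8,0,-14.26,0],[-11.5,2.25,11.8,0,-14.26,0],[-11.5,2.25,11.8,0,-14.26,0],[-11.5,2.25,11.8,0,-14.26,0],[-11.5,2.25,11.8,0,-14.26,0],[-11.5,2.25,11.8,0,-14.26,0],[-11.5,2.25,11.8,0,-14.26,0],[-11.5,2.25,11.8,0,-14.26,0],[-11.5,2.25,11.8,0,-14.26,0],[-11.5,2.25,11.8,0,-14.26,0],[-11.5,2.25,11.8,0,-14.26,0],[-11.5,2.25,11.8,0,-14.26,0],[-11.5,2.25,11.8,0,-14.26,0],[-11.5,2.25,11.8,0,-14.26,0]]' 70 10
python3 - <<'E'
from h import *
from plant import status,eyes
import pickle
s,d=pickle.load(open("sd0.pkl","rb"))
print("cap",tri([(s,(342.1,215.8)),(d,(300.8,288))]))
print("mouth",tri([(s,(225.3,221.6)),(d,(274.3,174.3))]))
st=status.read_state();print(st["t"],st["tcp_pos"],st["joint_positions"],rot(st))
w=eyes.snapshot("wrist");cv2.imwrite("pics/w1.png",w["pixels"][:,:,::-1]);pickle.dump(w,open("w1.pkl","wb"))
print(proj(w,[.4335,-.1745,.026]),proj(w,[.4335,-.1745,.0]))
E
```

```text
t: 1.75
tcp_pos: [0.4324, -0.1772, 0.1512]
tool_rot: [-0.707, 0.707, -0.001, 0.001]
force: [1.1, 0.2, -0.1]
finger_gap: 0.0703
cap (array([ 0.43283704, -0.17399071,  0.01371744]), [array([-0.2, -0.3]), array([-0.4,  0.5])])
mouth (array([0.57736725, 0.17039548, 0.09097863]), [array([-0., -0.]), array([-0.,  0.])])
1.75 [ 0.43239957 -0.17716378  0.15123964] [ 0.60867111  0.45119096 -0.37455954  2.01113881  0.24466649  0.7217494
  0.07956025] [[ 9.99992714e-01 -1.00355397e-04  3.81587381e-03]
 [-3.81592465e-03 -5.11419990e-04  9.99992589e-01]
 [-9.84031393e-05 -9.99999864e-01 -5.11799212e-04]]
[279.35940026 200.59969556] [279.30657902 194.8155943 ]
```

View pics/w1.png

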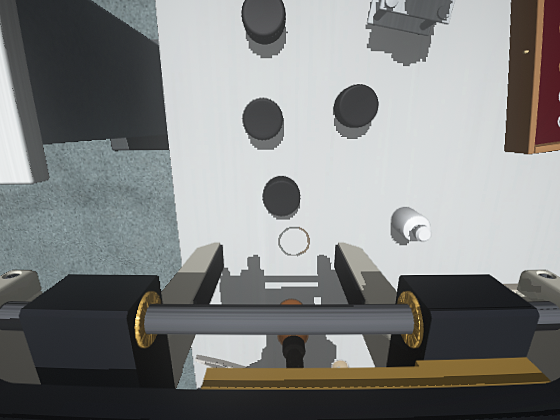

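```bash
python3 - <<'E'
from h import *
import pickle
w=pickle.load(open("w1.pkl","rb"));crop(w,240,150,100,110,5,"pics/w1c.png")
s,d=pickle.load(open("sd0.pkl","rb"))
crop(s,345,160,60,50,8,"pics/sdrop.png");crop(d,330,280,60,60,8,"pics/ddrop.png")
g=w["pixels"][150:230,240:330].max(2)
m=(g<75).astype(np.uint8);n,l,stt,c=cv2.connectedComponentsWithStats(m)
for i in range(1,n):
  if stt[i,4]>100:print(stt[i]+[240,150,0,0,0],c[i]+[240,150])
print(np.unique(g//10,return_counts=True))
E
```

```text
[ 263  176   37   40 1152] [281.12326389 195.93576389]
(array([ 2,  3,  4,  5,  6,  7,  8,  9, 10, 11, 12, 13, 14, 15, 16, 17, 18,
       19, 20, 21, 22, 23, 24, 25], dtype=uint8), array([   1,   17,   24,   87,  986,   53,   17,   25,   42,   43,   23,
          4,    9,   24,   20,    6,    5,    5,   24,   25, 5616,  125,
         17,    2]))
```

View pics/w1c.png

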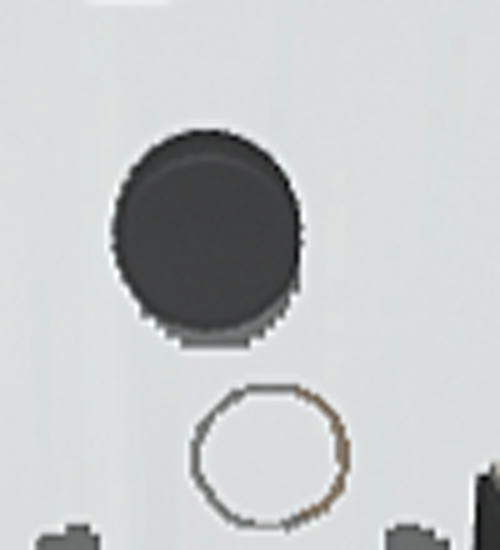

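View pics/sdrop.png

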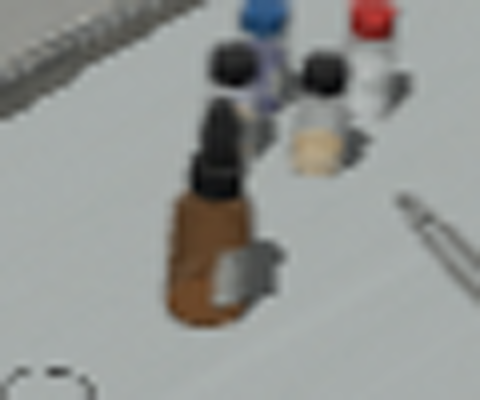

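View pics/ddrop.png

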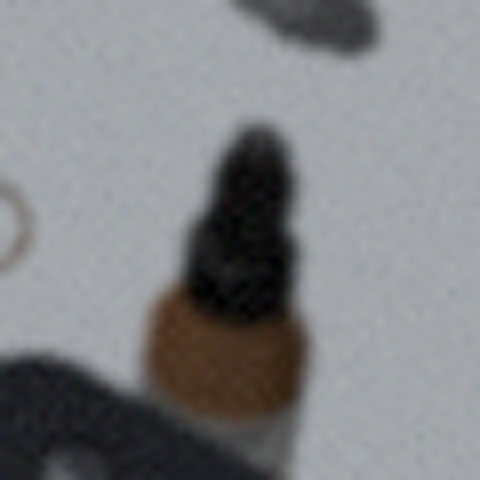

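```bash
python3 - <<'E'
from h import *
import pickle
w=pickle.load(open("w1.pkl","rb"))
s,d=pickle.load(open("sd0.pkl","rb"))
print("drop",tri([(s,(372.7,172.8)),(d,(362.2,296))]))
print(onz(w,(281.2,198.6),.0254))
print("cap mid", tri([(s,(342.1,215.8)),(d,(300.8,288))]))
# top face centre obs: scene crop y~ 96..140 ->118 ; side 450..505
print("cap top", tri([(s,(342.1,213.0)),(d,(300.8,284.5)),(w,(281.2,198.6))]))
E
```

```text
drop (array([ 0.44542024, -0.32382125,  0.10433347]), [array([-0.2, -0.4]), array([-0.5,  0.7])])
[ 0.43541858 -0.17251642  0.0254    ]
cap mid (array([ 0.43283704, -0.17399071,  0.01371744]), [array([-0.2, -0.3]), array([-0.4,  0.5])])
cap top (array([ 0.43410112, -0.17374036,  0.02315303]), [array([-0.4, -0. ]), array([0.2, 0.1]), array([-1.3,  0.6])])
```

```bash
python3 -m creep '[[0.05,1.3,0.09,0,0,0],[0.05,2.7,0.09,0,0,0],[0.05,2.7,0.09,0,0,0],[0.05,2.7,0.09,0,0,0],[0.05,2.7,0.09,0,0,0],[0.05,2.7,0.09,0,0,0]]' 60
python3 - <<'E'
from h import *
from plant import status,eyes
import pickle
w=eyes.snapshot("wrist");pickle.dump(w,open("w2.pkl","wb"));crop(w,200,140,160,120,5,"pics/w2c.png")
st=status.read_state();print(st["tcp_pos"],st["tool_rot"])
print(proj(w,[.4345,-.1733,.0254]))
E
```

```text
t: 2.3
tcp_pos: [0.4361, -0.1736, 0.0725]
tool_rot: [-0.707, 0.708, 0.001, 0.002]
force: [0.1, 0.2, 1.1]
finger_gap: 0.0603
[ 0.43608818 -0.17360856  0.07255995] [-0.70644494  0.70776373  0.00131173  0.00208043]
[275.90457647 228.46746199]
```

View pics/w2c.png

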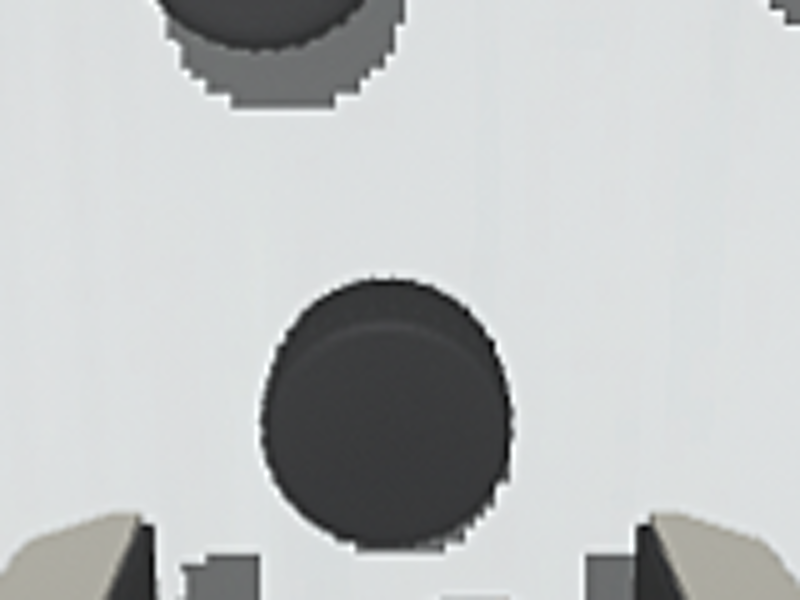

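```bash
python3 - <<'E'
from h import *
from plant import status
import pickle
w=pickle.load(open("w2.pkl","rb"));w1=pickle.load(open("w1.pkl","rb"))
print(onz(w,(277.4,226.6),.0254), tri([(w,(277.4,226.6)),(w1,(281.2,198.6))]))
print(proj(w,[.4361,-.1736,.0725]))
st=status.read_state();print(st["tcp_pos"])
E
```

```text
[ 0.43567198 -0.17175362  0.0254    ] (array([ 0.43557422, -0.17435327,  0.0181173 ]), [array([-0.1, -0. ]), array([0.1, 0. ])])
[278.11684008 254.75560911]
[ 0.43608818 -0.17360856  0.07255995]
```

```bash
python3 -m creep '[[0,1,0.05,0,0,0],[0,1.8,0.05,0,0,0],[0,2.1,0.05,0,0,0],[0,2.23,0.05,0,0,0],[0,2.23,0.05,0,0,0],[0,2.23,0.05,0,0,0]]' 60
python3 -m creep '[[0,0,0,0,0,0],[0,0,0,0,0,0],[0,0,0,0,0,0],[0,0,0,0,0,0],[0,0,0,0,0,0],[0,0,0,0,0,0],[0,0,0,0,0,0],[0,0,0,0,0,0]]' 34 15
```

```text
t: 2.85
tcp_pos: [0.4354, -0.1717, 0.0044]
tool_rot: [-0.707, 0.707, 0.001, 0.001]
force: [-0.3, -0.2, 0.7]
finger_gap: 0.0596
t: 3.52
tcp_pos: [0.4348, -0.1716, 0.0038]
tool_rot: [-0.707, 0.707, 0.0, 0.0]
force: [-0.9, -0.0, 6.3]
finger_gap: 0.0391
```

```bash
python3 -m creep '[[0,-0.5,0,0,0,0],[0,-1.5,0,0,0,0],[0,-2.5,0,0,0,0],[0,-3.5,0,0,0,0],[0,-4.5,0,0,0,0],[0,-5,0,0,0,0],[0,-5,0,0,0,0],[0,-5,0,0,0,0]]'
python3 - <<'E'
from h import *
from plant import status,eyes
import pickle
w=eyes.snapshot("wrist");s=eyes.snapshot("scene");d=eyes.snapshot("side");pickle.dump((w,s,d),open("w3.pkl","wb"));cv2.imwrite("pics/w3.png",w["pixels"][:,:,::-1])
crop(w,200,180,160,120,5,"pics/w3c.png");cv2.imwrite("pics/s3.png",s["pixels"][:,:,::-1])
st=status.read_state();print(st["tcp_pos"],st["tool_rot"],st["force"],st["finger_gap"])
E
```

```text
t: 4.18
tcp_pos: [0.4344, -0.1716, 0.1534]
tool_rot: [-0.707, 0.707, -0.0, 0.001]
force: [0.1, -0.0, -0.6]
finger_gap: 0.0396
[ 0.43325546 -0.17112646  0.15174809] [ 0.70754666 -0.70666462  0.00135319  0.00100728] [ 0.11602086  0.50397249 -0.72910121] 0.03967187904396124
```

View pics/w3.png

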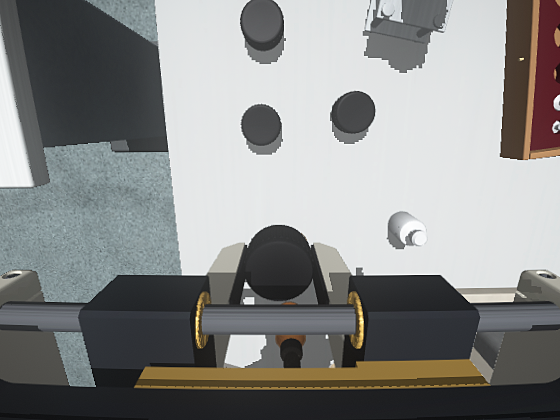

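View pics/w3c.png

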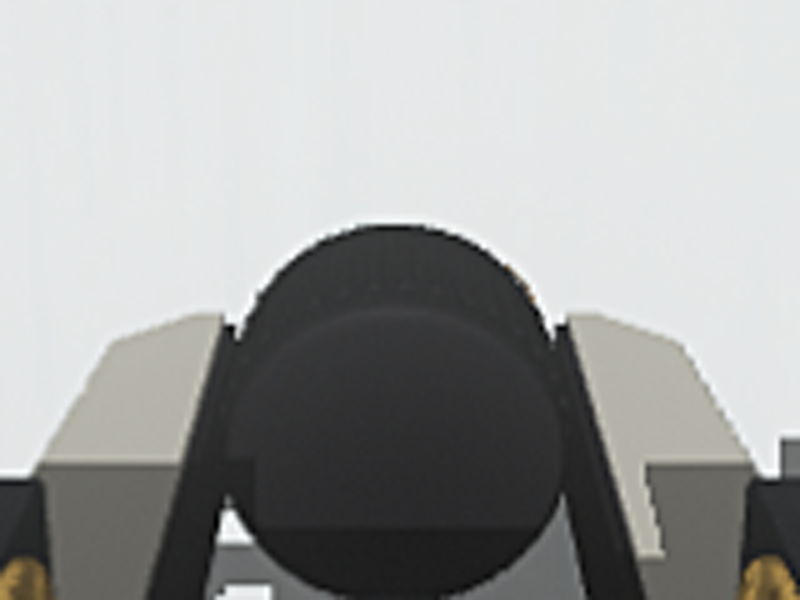

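View pics/s3.png

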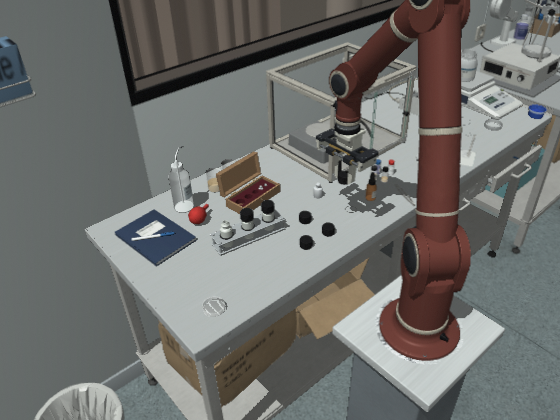

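```bash
python3 -m creep '[[0.5,-1.55,0.95,0,0,0],[1.1,-1.55,2.1,0,0,0],[1.7,-1.55,3.2,0,0,0],[2.3,-1.55,4.3,0,0,0],[2.9,-1.55,5.4,0,0,0],[3.5,-1.55,6.5,0,0,0],[4.0,-1.55,7.6,0,0,0],[4.5,-1.55,8.5,0,0,0],[4.77,-1.55,9.06,0,0,0],[4.77,-1.55,9.06,0,0,0],[4.77,-1.55,9.06,0,0,0],[4.77,-1.55,9.06,0,0,0]]'
python3 - <<'E'
from h import *
from plant import status,eyes
import pickle
w=eyes.snapshot("wrist");pickle.dump(w,open("w4.pkl","wb"));cv2.imwrite("pics/w4.png",w["pixels"][:,:,::-1])
st=status.read_state();print(st["tcp_pos"],st["tool_rot"],st["force"],st["finger_gap"])
print(proj(w,[.5774,.1704,.093]))
E
```

```text
t: 5.33
tcp_pos: [0.5768, 0.0988, 0.1982]
tool_rot: [-0.706, 0.708, -0.002, -0.001]
force: [1.4, -0.4, 0.4]
finger_gap: 0.0392
[0.57700574 0.09824617 0.19863941] [-7.06407671e-01  7.07802899e-01 -1.80442310e-03  5.09327879e-05] [ 0.0853273   0.75988757 -0.85229404] 0.03950420191929164
[279.16581175 132.33879449]
```

View pics/w4.png

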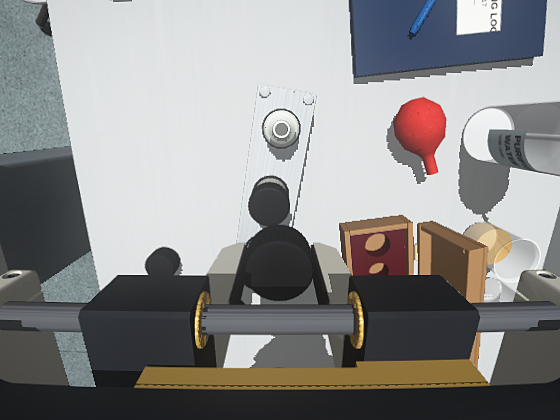

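```bash
python3 -m creep '[[0,0,0.6,0,0,0],[0,0,1.2,0,0,0],[0,0,1.33,0,0,0],[0,0,1.33,0,0,0],[0,0,1.33,0,0,0],[0,0,1.33,0,0,0]]'
python3 - <<'E'
from h import *
from plant import status,eyes
import pickle
w=eyes.snapshot("wrist");pickle.dump(w,open("w5.pkl","wb"))
w4=pickle.load(open("w4.pkl","rb"))
crop(w4,250,95,64,64,8,"pics/w4c.png");crop(w,240,130,80,160,4,"pics/w5c.png")
st=status.read_state();print(st["tcp_pos"],st["tool_rot"],st["force"],st["finger_gap"])
print(proj(w,[.5774,.1704,.093]))
E
```

```text
t: 5.88
tcp_pos: [0.5779, 0.1378, 0.1996]
tool_rot: [-0.706, 0.708, -0.001, 0.001]
force: [0.0, -0.5, -0.4]
finger_gap: 0.0395
[0.57797596 0.13801187 0.19967387] [-0.70657129  0.70764001 -0.00118265  0.00110472] [-0.06368575 -0.56047794  0.3065413 ] 0.03960264088695797
[277.64203732 174.81724595]
```

View pics/w4c.png

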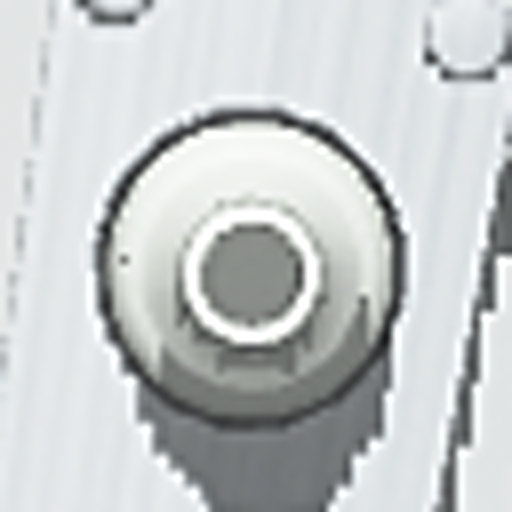

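View pics/w5c.png

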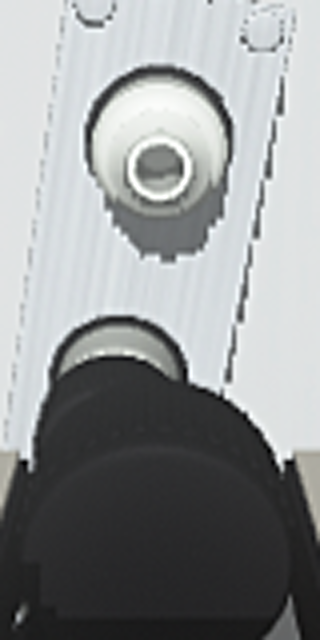

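```bash
python3 - <<'E'
from h import *
from plant import status,eyes
import pickle
w3,s3,d3=pickle.load(open("w3.pkl","rb"));w4=pickle.load(open("w4.pkl","rb"));w5=pickle.load(open("w5.pkl","rb"));s,d=pickle.load(open("sd0.pkl","rb"))
m4=(280.9,129.0);m5=(279.3,171.6)
print(tri([(w4,m4),(w5,m5)]),onz(w4,m4,.093),onz(w5,m5,.093))
print(tri([(w4,m4),(w5,m5),(s,(225.3,221.6)),(d,(274.3,174.3))]))
# cap: project cap model in w5 with TCP-based guesses
st=status.read_state();t=st["tcp_pos"]
def circ(w,P,r):
    a=np.linspace(0,2*np.pi,9)[:-1];return [proj(w,np.array(P)+[r*np.cos(x),r*np.sin(x),0]) for x in a]
zt=t[2]+.0215
c=onz(w5,(279.1-.4+0,270.3),zt);print("tcp",t,"captop",c,c-t)
a=circ(w5,c,.02);print(np.round(a,1).tolist())
b=[c[0],c[1],zt-.0254];print(np.round(circ(w5,b,.02),1).tolist())
crop(w5,220,190,120,130,5,"pics/w5d.png")
E
```

```text
(array([0.57897665, 0.17331954, 0.09209905]), [array([0., 0.]), array([-0., -0.])]) [0.5789698  0.17333135 0.093     ] [0.57897816 0.17345989 0.093     ]
(array([0.57850439, 0.17215549, 0.09030794]), [array([-0.5,  1.3]), array([-0.5,  0.9]), array([-0.7,  0.2]), array([ 0. , -0.1])])
tcp [0.57797596 0.13801187 0.19967387] captop [0.57832395 0.13853346 0.22117387] [0.00034799 0.00052158 0.0215    ]
[[314.7, 270.2], [304.8, 246.7], [278.6, 236.7], [252.5, 246.9], [242.7, 270.3], [253.9, 292.6], [278.8, 301.4], [303.6, 292.5]]
[[310.0, 251.0], [301.3, 230.3], [278.6, 221.5], [256.0, 230.4], [247.4, 251.2], [257.1, 271.0], [278.8, 279.0], [300.4, 270.9]]
```

View pics/w5d.png

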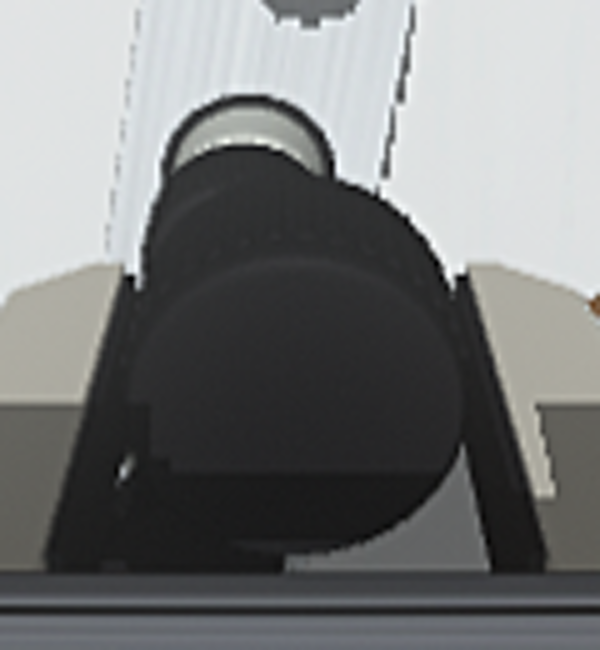

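```bash
python3 - <<'E'
from h import *
import pickle
w3,s3,d3=pickle.load(open("w3.pkl","rb"));w2=pickle.load(open("w2.pkl","rb"));w5=pickle.load(open("w5.pkl","rb"))
def circ(w,P,r):
    a=np.linspace(0,2*np.pi,361);q=np.array([proj(w,np.array(P)+[r*np.cos(x),r*np.sin(x),0]) for x in a]);return q.min(0),q.max(0)
for z,r in((.026,.02),(.0,.02),(.026,.0188)):print(z,r,circ(w2,[.4357,-.1717,z],r))
t=[.57797596,.13801187,.19967387]
for dz in(.0215,.017,.012):
  for r in(.02,.0188):
    c=onz(w5,(278.7,270.3),t[2]+dz);print(dz,r,c,circ(w5,c,r),circ(w5,c-[0,0,.0254],.02)[0])
crop(s3,325,140,60,60,9,"pics/s3c.png");crop(d3,250,200,150,110,5,"pics/d3c.png")
E
```

```text
0.026 0.02 (array([251.7301034 , 201.94316981]), array([303.12342233, 250.40164106]))
0.0 0.02 (array([254.27776487, 194.06837143]), array([300.55013687, 238.16494549]))
0.026 0.0188 (array([253.27320021, 203.47046081]), array([301.58285474, 249.01933456]))
0.0215 0.02 [0.57832395 0.13853346 0.22117387] (array([242.64278857, 236.69505387]), array([314.75939858, 301.44286264])) [247.37689151 221.4522737 ]
0.0215 0.0188 [0.57832395 0.13853346 0.22117387] (array([244.80627401, 238.78418028]), array([312.5952916 , 299.64034306])) [247.37689151 221.4522737 ]
0.017 0.02 [0.57831758 0.13611826 0.21667387] (array([243.73435157, 237.75030628]), array([313.66751418, 300.53443344])) [248.2039238  222.78311249]
0.017 0.0188 [0.57831758 0.13611826 0.21667387] (array([245.83240695, 239.77167804]), array([311.56888572, 298.78257602])) [248.2039238  222.78311249]
0.012 0.02 [0.5783105  0.1334347  0.21167387] (array([244.87224817, 238.84773543]), array([312.52929947, 299.5852489 ])) [249.07311541 224.17935106]
0.012 0.0188 [0.5783105  0.1334347  0.21167387] (array([246.90208753, 240.79878837]), array([310.49893561, 297.88645247])) [249.07311541 224.17935106]
```

View pics/s3c.png

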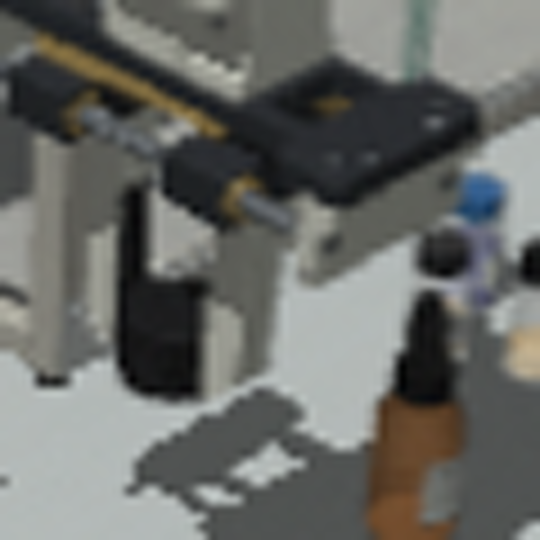

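View pics/d3c.png

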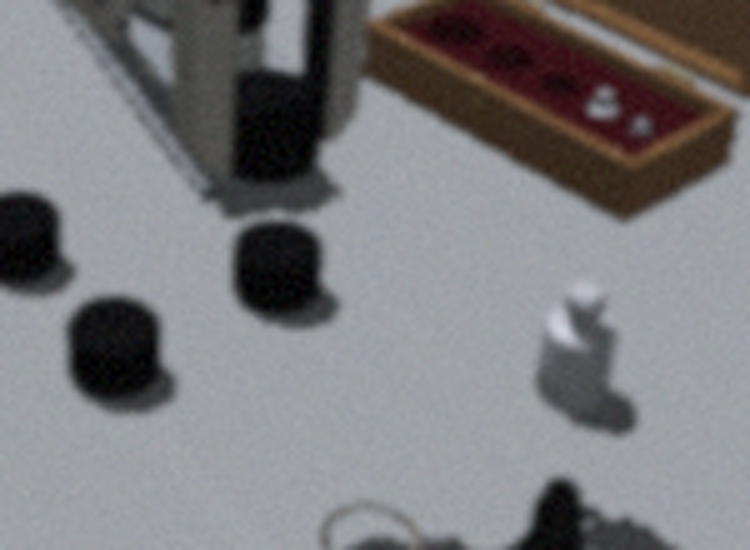

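```bash
python3 -m creep '[[0.03,0,0.6,0,0,0],[0.03,0.6,1.18,0,0,0],[0.03,1.5,1.18,0,0,0],[0.03,2.2,1.18,0,0,0],[0.03,2.5,1.18,0,0,0],[0.03,2.5,1.18,0,0,0],[0.03,2.5,1.18,0,0,0],[0.03,2.5,1.18,0,0,0]]'
python3 - <<'E'
from h import *
from plant import status,eyes
import pickle
w=eyes.snapshot("wrist");s=eyes.snapshot("scene");d=eyes.snapshot("side");pickle.dump((w,s,d),open("w6.pkl","wb"))
crop(w,200,160,160,140,5,"pics/w6c.png");crop(s,200,180,80,70,9,"pics/s6c.png");crop(d,250,140,70,70,8,"pics/d6c.png")
for i in range(3):
  st=status.read_state();print(st["t"],st["tcp_pos"],st["tool_rot"],st["force"])
  eyes.snapshot("side")
E
```

```text
t: 6.6
tcp_pos: [0.5799, 0.1755, 0.1263]
tool_rot: [0.707, -0.707, -0.0, -0.002]
force: [0.6, 0.0, -1.3]
finger_gap: 0.0396
6.75 [0.57957092 0.17579864 0.1262258 ] [ 7.07431089e-01 -7.06780959e-01 -6.03161256e-04 -1.25203477e-03] [-0.32776364  0.53769182 -0.7287847 ]
6.8 [0.5793871  0.17575693 0.12601777] [ 7.07371484e-01 -7.06840992e-01 -4.75043938e-04 -1.08203586e-03] [-0.73619362 -0.23141431 -1.09462691]
6.85 [0.57920687 0.17572368 0.12578028] [ 7.07308224e-01 -7.06904635e-01 -3.51059511e-04 -8.88722137e-04] [-0.74163836 -0.09487845 -1.2900097 ]
```

View pics/w6c.png

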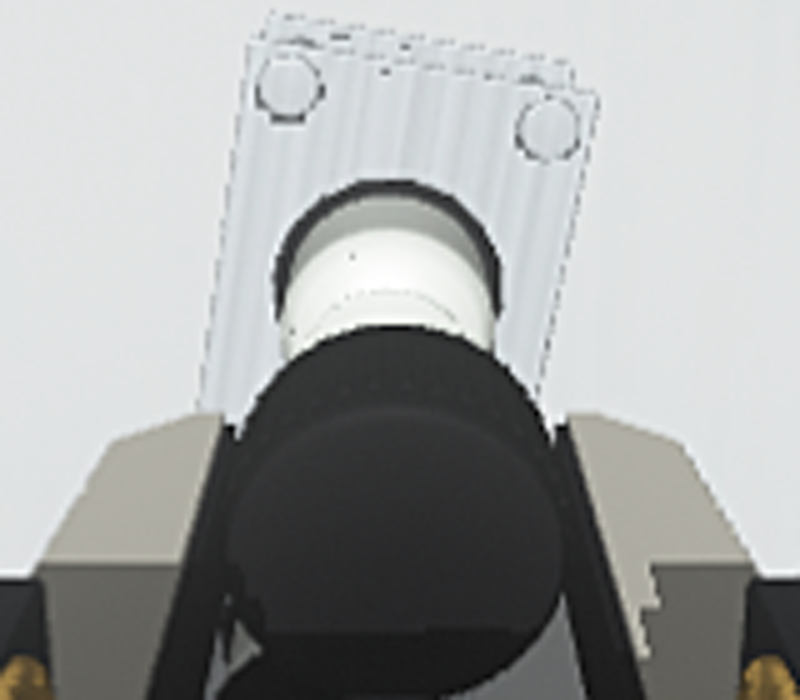

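View pics/s6c.png

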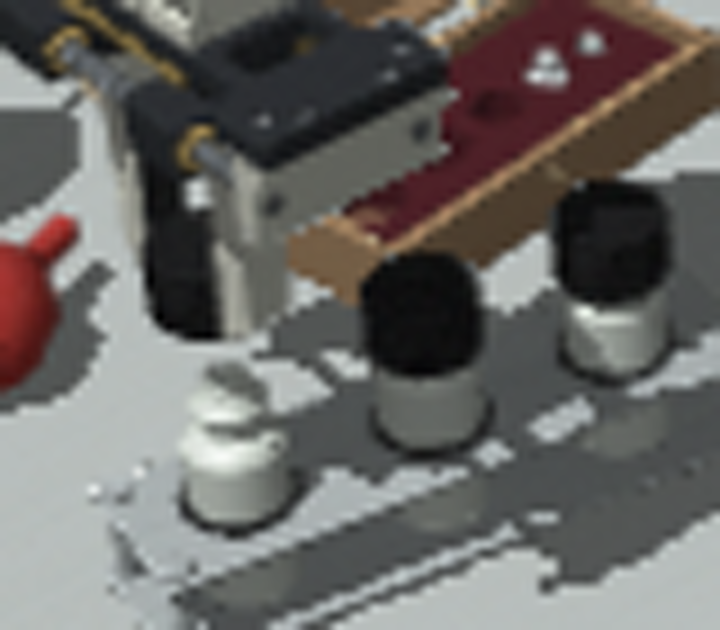

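View pics/d6c.png

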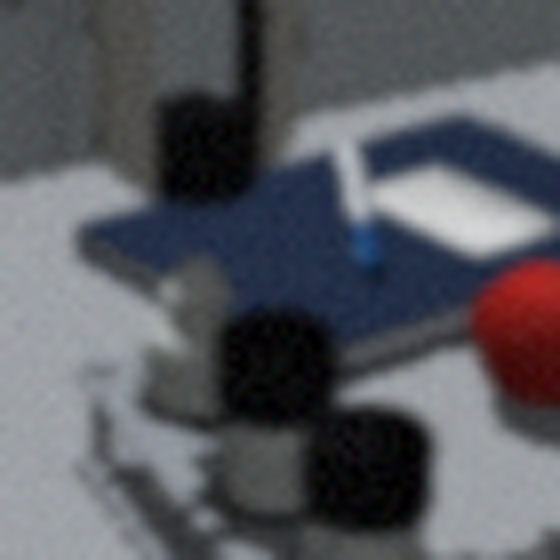

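```bash
cat > ov.py <<'E'
from h import *
def ov(s,x0,y0,w,h,f,name,P,r=.02,ht=.026):
    im=cv2.resize(s["pixels"][y0:y0+h,x0:x0+w,::-1],None,fx=f,fy=f,interpolation=cv2.INTER_CUBIC)
    im=np.clip(im.astype(float)*1.8+10,0,255).astype(np.uint8)
    for (Q,col) in P:
      for z in (0,ht):
        a=np.linspace(0,2*np.pi,60)
        q=np.array([(proj(s,np.array(Q)+[r*np.cos(x),r*np.sin(x),z])-[x0,y0]+.5)*f for x in a])
        cv2.polylines(im,[q.astype(np.int32)],True,col,1)
    cv2.imwrite(name,im)
E
python3 - <<'E'
from ov import *
import pickle
w,s,d=pickle.load(open("w6.pkl","rb"))
t=np.array([.5795,.1757,.1262])
P=[(t+[-.0015,-.0025,-.004],(0,255,0))]
ov(s,200,180,60,50,13,"pics/s6o.png",P);ov(d,250,140,60,55,10,"pics/d6o.png",P)
P=[(t+[0,0,-.004],(0,255,0)),(t+[0,-0.005,-.012],(0,0,255))]
ov(w,220,200,120,110,6,"pics/w6o.png",P)
E
```

```text
(no output)
```

View pics/s6o.png

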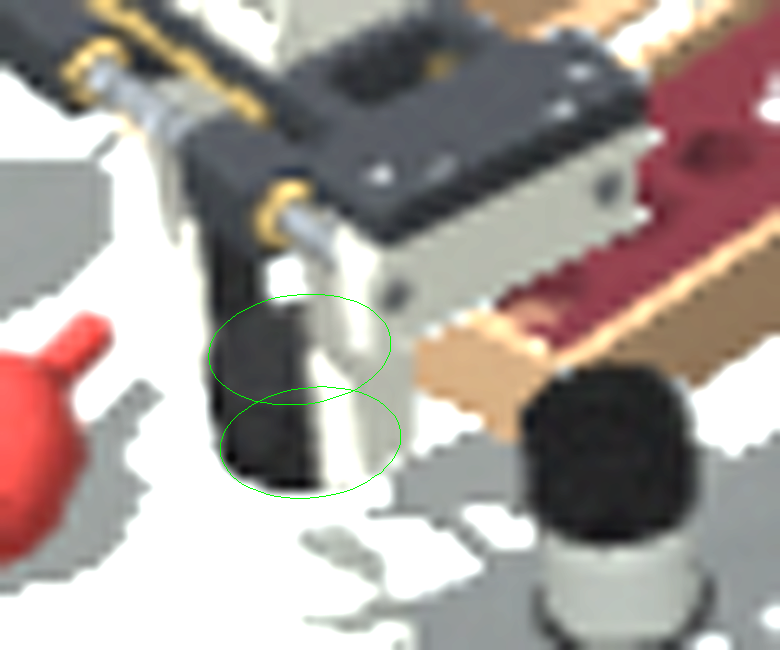

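View pics/d6o.png

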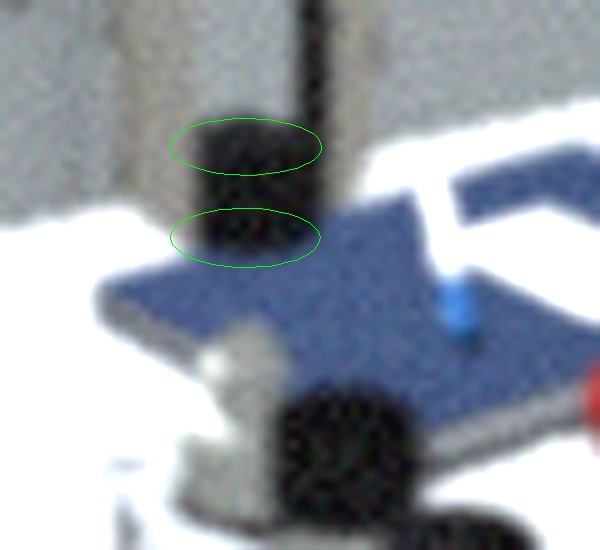

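View pics/w6o.png

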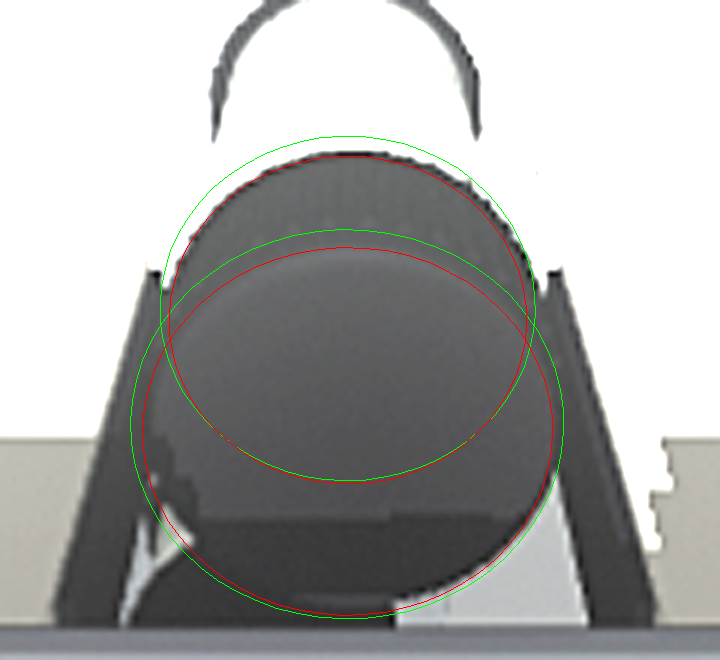

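```bash
python3 -m creep '[[-0.02,0.3,-0.07,0,0,0],[-0.02,0.6,-0.07,0,0,0],[-0.02,0.85,-0.07,0,0,0],[-0.02,1.0,-0.07,0,0,0],[-0.02,1.0,-0.07,0,0,0],[-0.02,1.0,-0.07,0,0,0]]'
python3 - <<'E'
from ov import *
from plant import status,eyes
import pickle
w=eyes.snapshot("wrist");s=eyes.snapshot("scene");d=eyes.snapshot("side");pickle.dump((w,s,d),open("w7.pkl","wb"))
P=[([.5774,.1704,.095],(0,255,0))]
ov(s,195,190,60,55,12,"pics/s7.png",P);ov(d,250,145,55,55,10,"pics/d7.png",P)
cv2.imwrite("pics/w7.png",w["pixels"][:,:,::-1])
st=status.read_state();print(st["t"],st["tcp_pos"],st["tool_rot"],st["force"])
E
```

```text
t: 7.4
tcp_pos: [0.5778, 0.1736, 0.0941]
tool_rot: [-0.707, 0.707, -0.001, -0.0]
force: [0.8, -0.6, -1.7]
finger_gap: 0.0396
7.55 [0.57836666 0.17379856 0.09512753] [ 7.07274995e-01 -7.06938403e-01 -1.09138928e-04 -4.04525660e-04] [ 1.36789599  0.53726025 -0.46407512]
```

View pics/s7.png

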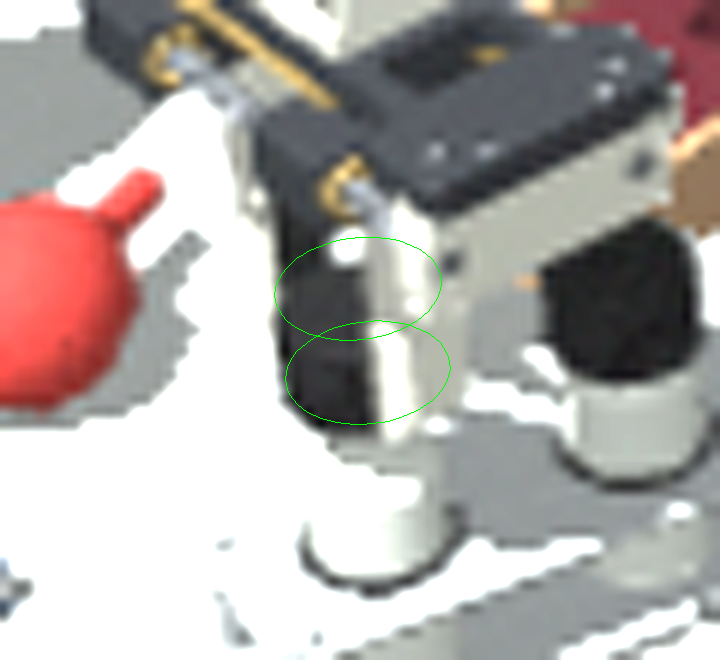

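View pics/d7.png

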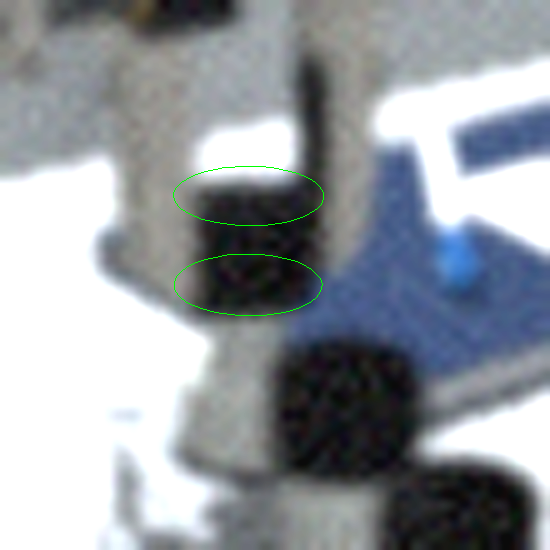

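View pics/w7.png

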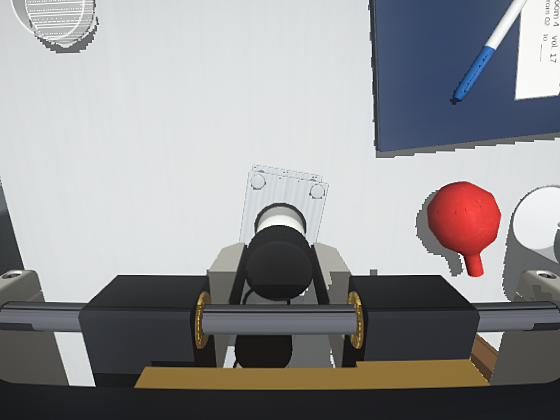

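Both fixed views show the cap over the mouth axis to about 1 mm. I'm lowering it in small steps and watching the force.

```bash
python3 -m creep '[[0,0.06,0,0,0,0],[0,0.12,0,0,0,0],[0,0.18,0,0,0,0],[0,0.2,0,0,0,0],[0,0.2,0,0,0,0],[0,0.2,0,0,0,0],[0,0.2,0,0,0,0]]'; python3 -c "
from plant import status
print(status.read_state()['wrist_torque'])"
python3 -m creep '[[0,0.03,0,0,0,0],[0,0.05,0,0,0,0],[0,0.05,0,0,0,0],[0,0.05,0,0,0,0]]'
```

```text
t: 8.13
tcp_pos: [0.5781, 0.1736, 0.0888]
tool_rot: [0.707, -0.707, 0.0, -0.0]
force: [0.2, 0.0, -0.4]
finger_gap: 0.0395
[-0.03306192 -0.06604392 -0.01890851]
t: 8.47
tcp_pos: [0.5781, 0.1735, 0.0873]
tool_rot: [0.707, -0.707, 0.0, -0.0]
force: [-0.7, 0.5, -0.3]
finger_gap: 0.0392
```

```bash
for i in 1 2; do python3 -m creep '[[0,0.02,0,0,0,0],[0,0.03,0,0,0,0],[0,0.03,0,0,0,0],[0,0.03,0,0,0,0]]'; done
```

```text
t: 8.8
tcp_pos: [0.5781, 0.1735, 0.0864]
tool_rot: [0.707, -0.707, 0.0, -0.0]
force: [0.3, -0.3, 0.2]
finger_gap: 0.0396
t: 9.13
tcp_pos: [0.5783, 0.1736, 0.0856]
tool_rot: [0.707, -0.707, 0.0, -0.0]
force: [1.1, -0.0, 0.6]
finger_gap: 0.0395
```

```bash
for i in 1 2; do python3 -m creep '[[0,0.02,0,0,0,0],[0,0.03,0,0,0,0],[0,0.03,0,0,0,0],[0,0.03,0,0,0,0]]'; done
python3 - <<'E'
from ov import *
from plant import status,eyes
w=eyes.snapshot("wrist")
crop(w,200,170,160,130,5,"pics/w8.png")
E
```

```text
t: 9.47
tcp_pos: [0.5785, 0.1737, 0.085]
tool_rot: [0.707, -0.707, -0.0, -0.001]
force: [0.4, 0.4, 1.6]
finger_gap: 0.0392
t: 9.8
tcp_pos: [0.5787, 0.1738, 0.0844]
tool_rot: [0.707, -0.707, -0.0, -0.001]
force: [0.0, 0.5, 5.1]
finger_gap: 0.0396
```

View pics/w8.png

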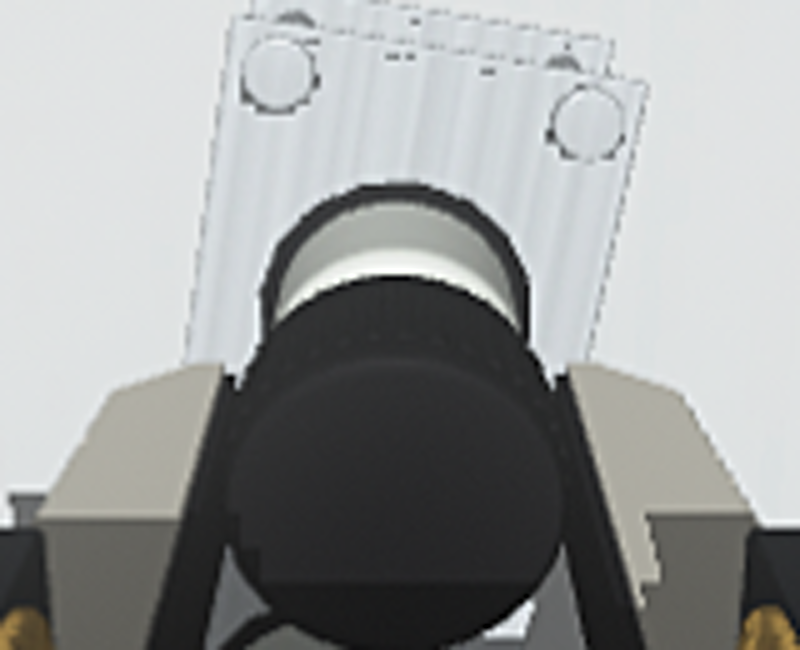

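Contact built up from 0.6 to 5 N at a tip height of about 0.085, which matches the resting height. The view shows the cap concentric and level. Next I back off slightly and release.

```bash
python3 -m creep '[[0,-0.015,0,0,0,0],[0,-0.025,0,0,0,0],[0,-0.025,0,0,0,0],[0,-0.025,0,0,0,0]]'; python3 -m creep '[[0,0,0,0,0,0],[0,0,0,0,0,0],[0,0,0,0,0,0],[0,0,0,0,0,0],[0,0,0,0,0,0],[0,0,0,0,0,0],[0,0,0,0,0,0],[0,0,0,0,0,0]]' 60
python3 - <<'E'
from ov import *
from plant import status,eyes
w=eyes.snapshot("wrist")
crop(w,200,170,160,130,5,"pics/w9.png")
E
```

```text
t: 10.18
tcp_pos: [0.5784, 0.1737, 0.0845]
tool_rot: [0.707, -0.707, -0.0, -0.0]
force: [2.2, -0.0, 2.9]
finger_gap: 0.0395
t: 10.85
tcp_pos: [0.578, 0.1735, 0.0844]
tool_rot: [0.707, -0.707, 0.0, -0.0]
force: [-0.2, 0.1, 0.6]
finger_gap: 0.0596
```

View pics/w9.png

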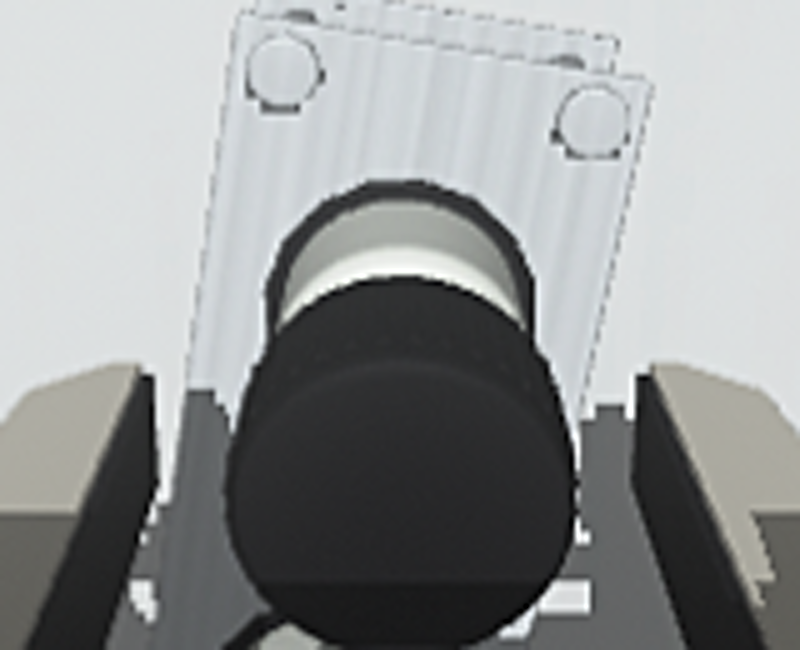

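```bash
python3 -m creep '[[0,-0.3,0,0,0,0],[0,-0.8,0,0,0,0],[0,-1.5,0,0,0,0],[0,-2,0,0,0,0],[0,-2,0,0,0,0],[0,-2,0,0,0,0],[0,-2,0,0,0,0],[0,-2,0,0,0,0]]'
python3 - <<'E'
from ov import *
from plant import status,eyes
import pickle
w=eyes.snapshot("wrist");s=eyes.snapshot("scene");d=eyes.snapshot("side");pickle.dump((w,s,d),open("w10.pkl","wb"))
st=status.read_state();print(st["tcp_pos"],proj(w,[.579,.1734,.107]))
crop(w,200,170,160,130,5,"pics/w10.png")
P=[([.5774,.1704,.0815],(0,255,0))]
ov(s,195,190,60,55,12,"pics/s10.png",P);ov(d,250,145,55,55,10,"pics/d10.png",P)
E
```

```text
t: 11.57
tcp_pos: [0.5773, 0.1731, 0.1433]
tool_rot: [-0.707, 0.707, -0.001, -0.001]
force: [0.3, 0.1, -0.2]
finger_gap: 0.0599
[0.5775572  0.17329296 0.14346656] [280.59810859 233.4105413 ]
```

View pics/w10.png

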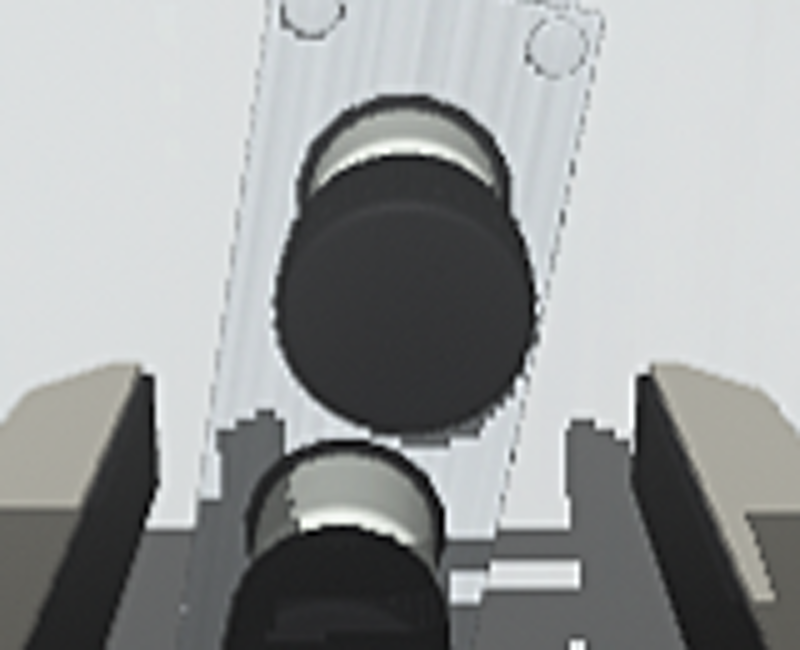

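View pics/s10.png

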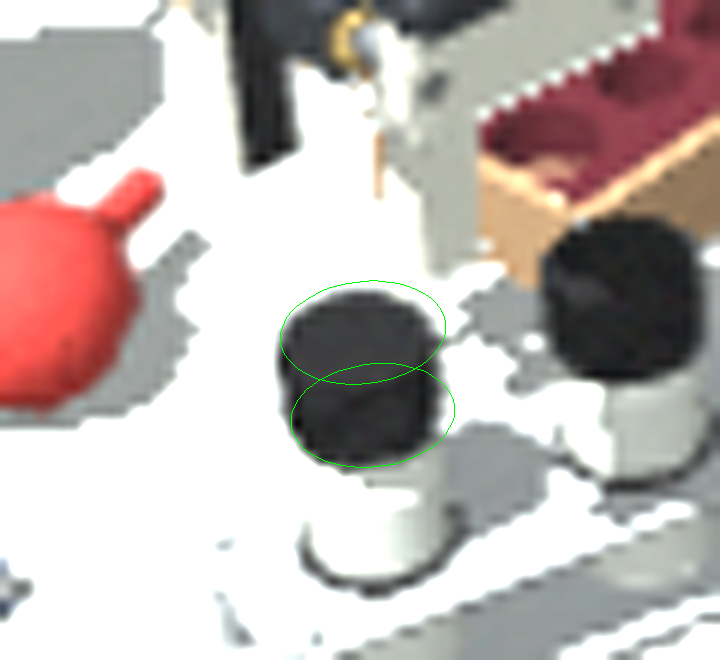

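View pics/d10.png

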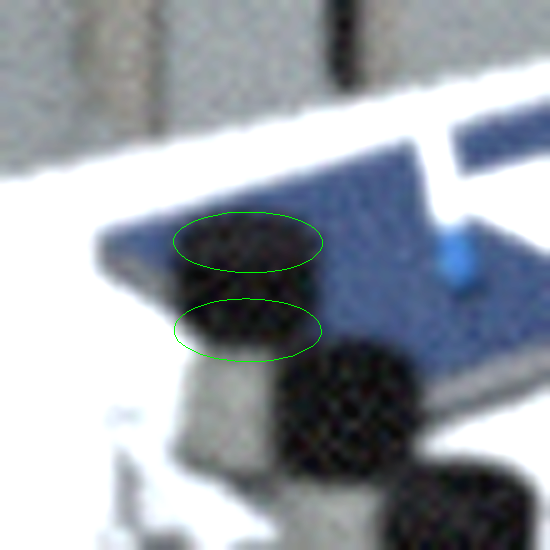

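The cap is released and level. Its centre in the wrist crop is (281,233), against (280.6,233.4) predicted for the mouth axis. I'm shutting the fingers and coming down on its top.

```bash
python3 -m creep '[[0.03,0,0,0,0,0],[0.03,0,0,0,0,0],[0.03,0,0,0,0,0],[0.03,0,0,0,0,0],[0.03,0,0,0,0,0],[0.03,0,0,0,0,0],[0.03,0,0,0,0,0],[0.03,0,0,0,0,0],[0.03,0,0,0,0,0],[0.03,0,0,0,0,0],[0.03,0,0,0,0,0],[0.03,0,0,0,0,0]]' 0 20; python3 -m creep '[[0,0.3,0,0,0,0],[0,0.6,0,0,0,0],[0,0.8,0,0,0,0],[0,0.95,0,0,0,0],[0,0.95,0,0,0,0],[0,0.95,0,0,0,0],[0,0.95,0,0,0,0],[0,0.95,0,0,0,0]]'
python3 - <<'E'
from ov import *
from plant import status,eyes
w=eyes.snapshot("wrist");s=eyes.snapshot("scene");d=eyes.snapshot("side")
st=status.read_state();print(st["tcp_pos"])
crop(w,200,170,160,130,5,"pics/w11.png");crop(s,195,180,60,55,12,"pics/s11.png");crop(d,250,135,55,55,10,"pics/d11.png")
E
```

```text
t: 12.72
tcp_pos: [0.579, 0.1735, 0.1444]
tool_rot: [0.707, -0.707, 0.0, -0.0]
force: [-0.5, 0.4, 0.4]
finger_gap: 0.0004
t: 13.38
tcp_pos: [0.5793, 0.1737, 0.1163]
tool_rot: [0.707, -0.707, -0.0, -0.0]
force: [0.9, -0.1, 0.2]
finger_gap: 0.0007
[0.57921241 0.17360253 0.11633337]
```

View pics/w11.png

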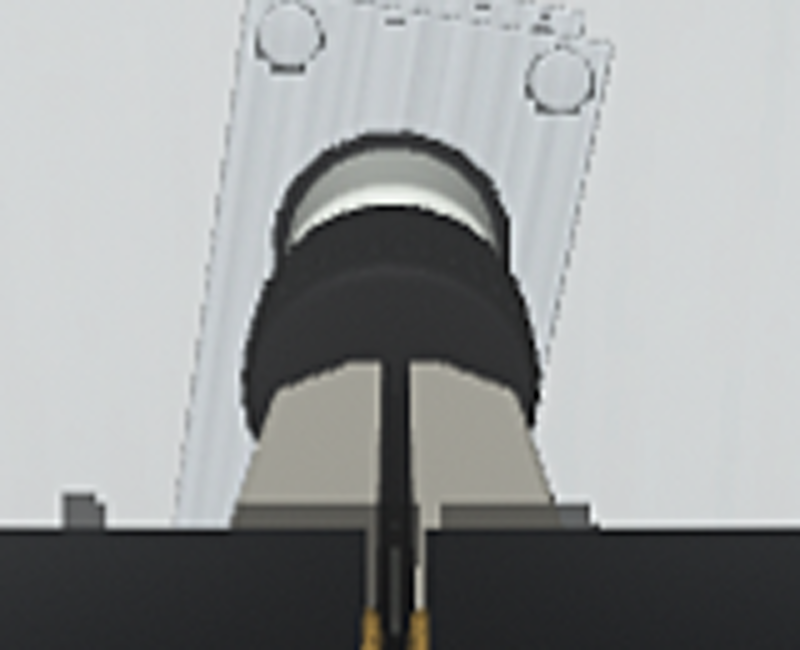

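View pics/s11.png

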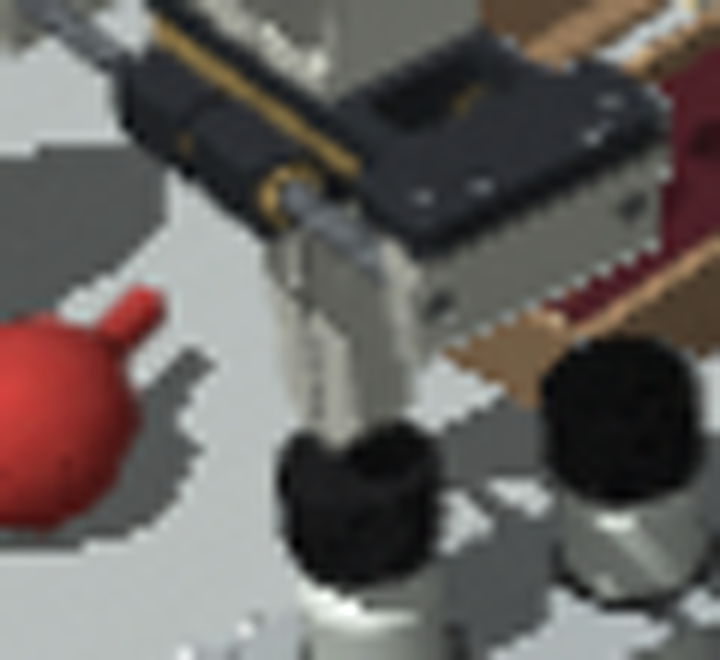

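View pics/d11.png

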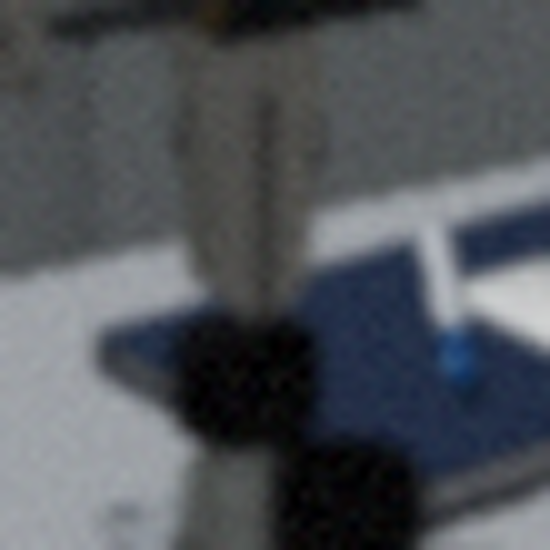

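```bash
python3 -m creep '[[-0.015,0.1,0,0,0,0],[-0.015,0.2,0,0,0,0],[-0.015,0.27,0,0,0,0],[-0.015,0.27,0,0,0,0],[-0.015,0.27,0,0,0,0]]'; for i in 1 2; do python3 -m creep '[[0,0.02,0,0,0,0],[0,0.04,0,0,0,0],[0,0.04,0,0,0,0],[0,0.04,0,0,0,0]]'; done
```

```text
t: 13.95
tcp_pos: [0.5784, 0.1735, 0.1076]
tool_rot: [-0.707, 0.707, -0.0, 0.0]
force: [-0.2, 0.2, -0.2]
finger_gap: 0.0007
t: 14.28
tcp_pos: [0.5788, 0.1737, 0.1069]
tool_rot: [0.707, -0.707, -0.0, -0.0]
force: [-0.4, 1.5, 1.3]
finger_gap: 0.0003
t: 14.62
tcp_pos: [0.5791, 0.1738, 0.1063]
tool_rot: [0.707, -0.707, -0.0, -0.001]
force: [0.1, -0.3, 5.4]
finger_gap: 0.0006
```

```bash
python3 -m creep '[[0,0.02,0,0,0,0],[0,0.04,0,0,0,0],[0,0.04,0,0,0,0],[0,0.04,0,0,0,0]]'; python3 -m creep '[[0,0.02,0,0,0,0],[0,0.04,0,0,0,0],[0,0.04,0,0,0,0],[0,0.04,0,0,0,0]]'
```

```text
t: 14.95
tcp_pos: [0.5795, 0.174, 0.1058]
tool_rot: [0.707, -0.707, -0.001, -0.001]
force: [-1.0, 0.2, 8.7]
finger_gap: 0.0003
t: 15.28
tcp_pos: [0.5808, 0.174, 0.1048]
tool_rot: [0.708, -0.707, -0.002, -0.002]
force: [1.6, -1.3, 6.5]
finger_gap: 0.0005
```

```bash
python3 - <<'E'
from ov import *
from plant import status,eyes
w=eyes.snapshot("wrist");s=eyes.snapshot("scene");d=eyes.snapshot("side")
st=status.read_state();print(st["tcp_pos"],st["force"],st["wrist_torque"],rot(st))
crop(w,200,170,160,130,5,"pics/w12.png");crop(s,195,180,60,55,12,"pics/s12.png");crop(d,250,135,55,55,10,"pics/d12.png")
E
```

```text
[0.58005366 0.17382459 0.1041875 ] [0.30354418 0.64619394 2.80846173] [ 0.0052082  -0.15541948 -0.01509653] [[ 9.99993053e-01  3.62009461e-03  8.88523975e-04]
 [-8.92417866e-04  1.07415896e-03  9.99999025e-01]
 [ 3.61913667e-03 -9.99992871e-01  1.07738213e-03]]
```

View pics/w12.png

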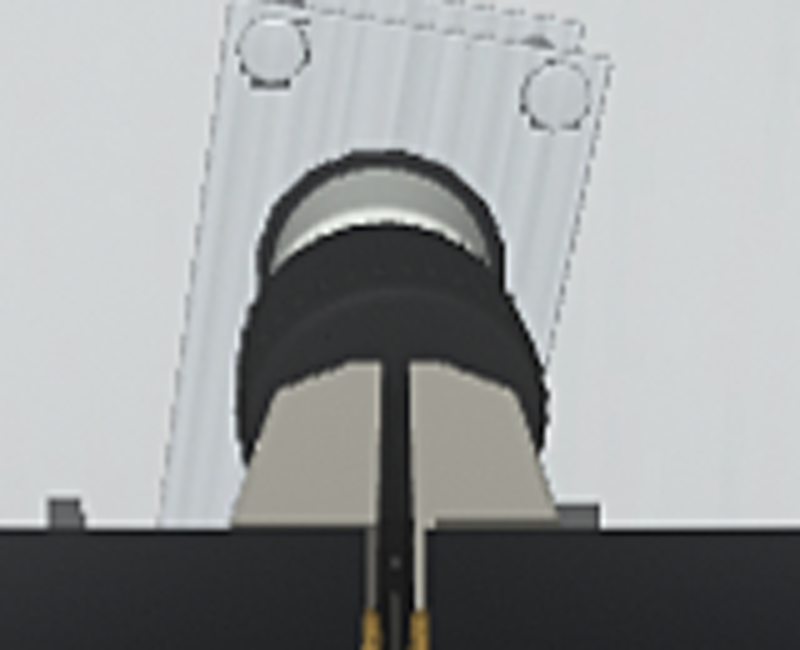

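View pics/s12.png

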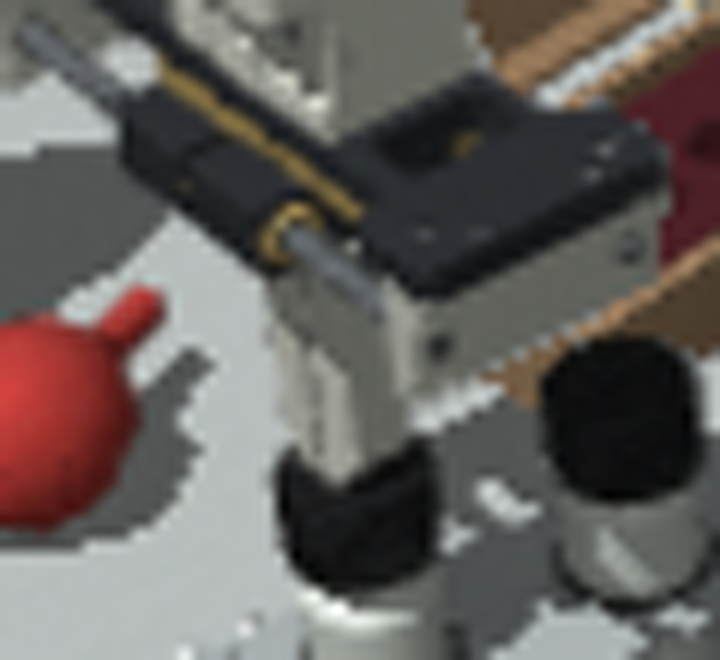

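View pics/d12.png

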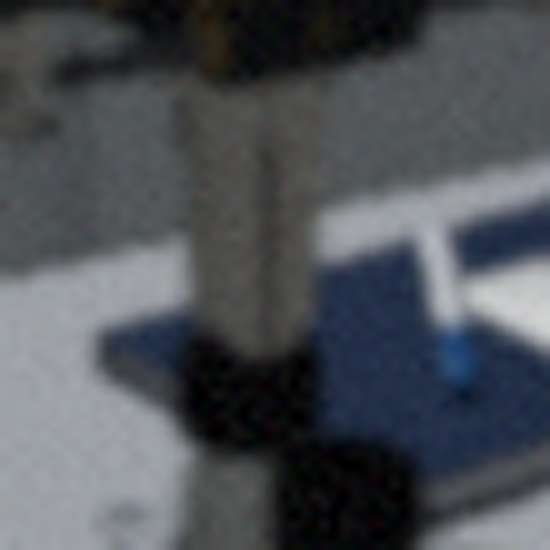

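```bash
python3 -m creep '[[0,0,0,0,0,0]]';python3 -m creep '[[-0.02,0.03,0,0,0,0],[-0.03,0.03,0,0,0,0],[-0.03,0.03,0,0,0,0],[-0.03,0.03,0,0,0,0]]'; python3 -c "
from plant import status
s=status.read_state();print(s['force'],s['wrist_torque'])"
```

```text
t: 15.52
tcp_pos: [0.5789, 0.1736, 0.1033]
tool_rot: [0.707, -0.707, -0.0, -0.001]
force: [-0.6, 0.5, 1.3]
finger_gap: 0.0
t: 15.85
tcp_pos: [0.577, 0.1733, 0.1015]
tool_rot: [-0.707, 0.707, -0.001, -0.0]
force: [0.3, -0.5, 0.4]
finger_gap: 0.0002
[ 0.31768827 -0.46104752  0.41459349] [-0.03768323 -0.0615607  -0.00152889]
```

The force fell from 8.7 N to about 0 while the tip sank: that was the click. I'm carrying on down to the hard stop.

```bash
for i in 1 2 3; do python3 -m creep '[[0,0.01,0,0,0,0],[0,0.02,0,0,0,0],[0,0.02,0,0,0,0],[0,0.02,0,0,0,0]]' | egrep "tcp|force"; done
```

```text
tcp_pos: [0.5776, 0.1735, 0.1015]
force: [0.5, -1.4, -0.0]
tcp_pos: [0.5777, 0.1735, 0.101]
force: [0.5, 0.2, -0.1]
tcp_pos: [0.5776, 0.1736, 0.1009]
force: [-2.3, -1.0, 4.3]
```

```bash
python3 -m creep '[[0,0.01,0,0,0,0],[0,0.02,0,0,0,0],[0,0.02,0,0,0,0],[0,0.02,0,0,0,0],[0,0.02,0,0,0,0],[0,0.02,0,0,0,0]]' | egrep "tcp|force"; python3 - <<'E'
from ov import *
from plant import status,eyes
w=eyes.snapshot("wrist");s=eyes.snapshot("scene");d=eyes.snapshot("side")
st=status.read_state();print(st["tcp_pos"],st["force"],st["wrist_torque"])
crop(w,200,170,160,130,5,"pics/w13.png");crop(s,195,180,60,55,12,"pics/s13.png");crop(d,250,135,55,55,10,"pics/d13.png")
E
```

```text
tcp_pos: [0.5777, 0.1736, 0.1009]
force: [-1.6, -1.8, 7.8]
[0.57768036 0.17350936 0.10086085] [-1.92024843 -1.13198804  8.3471522 ] [-0.35359824  0.50978462  0.01564646]
```

View pics/w13.png

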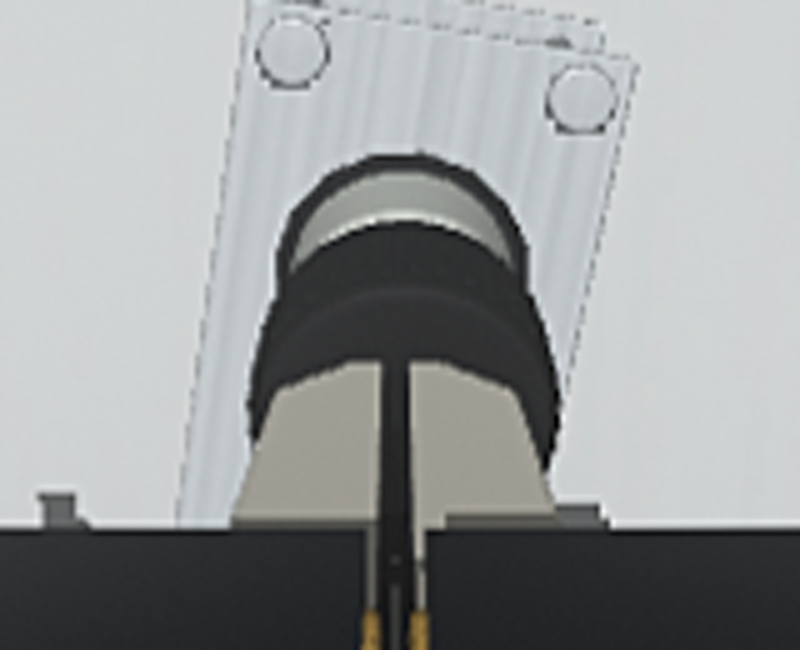

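View pics/s13.png

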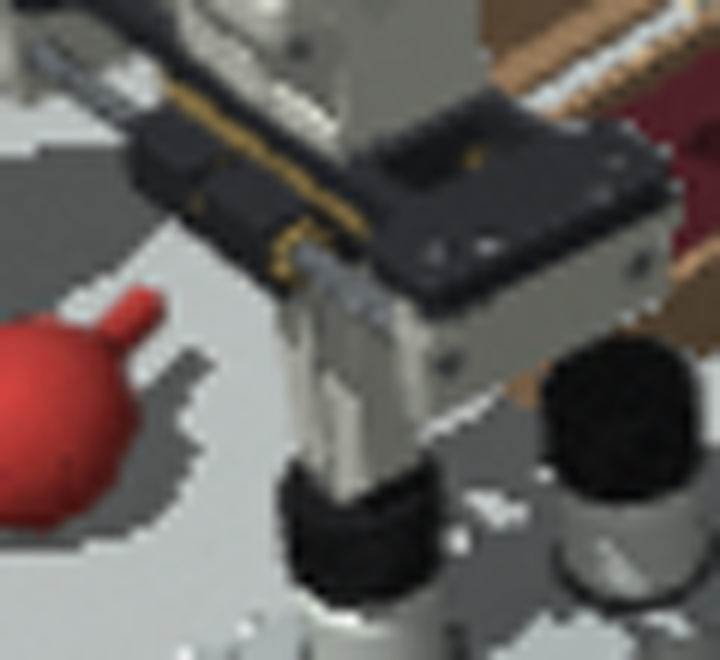

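View pics/d13.png

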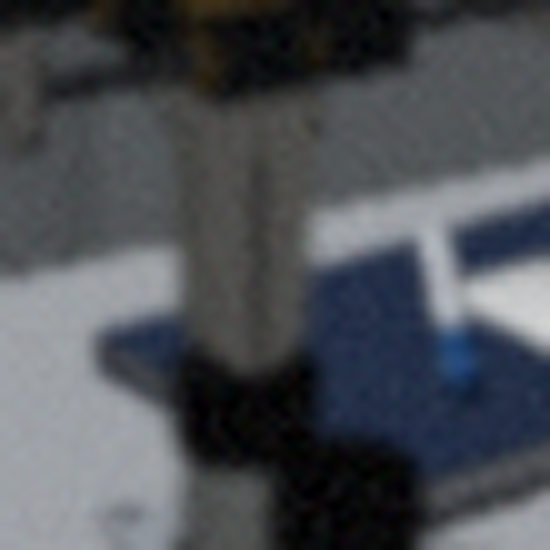

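```bash
python3 -m creep '[[0,0.01,0,0,0,0],[0,0.01,0,0,0,0],[0,0.01,0,0,0,0],[0,0.01,0,0,0,0],[0,0.01,0,0,0,0],[0,0.01,0,0,0,0]]' | egrep "t:|tcp|force"; python3 - <<'E'
from plant import status,eyes
for i in range(6):
  s=eyes.snapshot("side");st=status.read_state();print(st["tcp_pos"].round(4),st["force"].round(1))
E
```

```text
t: 18.0
tcp_pos: [0.5777, 0.1736, 0.1009]
tool_rot: [-0.707, 0.707, 0.0, 0.0]
force: [-2.7, -1.4, 9.2]
[0.5777 0.1736 0.1008] [-3.8 -1.3  8.5]
[0.5777 0.1735 0.1009] [-3.4 -1.2  9.1]
[0.5777 0.1736 0.1009] [-2.3 -0.7  8.7]
[0.5777 0.1736 0.1008] [-3.  -0.7  9.5]
[0.5777 0.1735 0.1008] [-2.4 -1.   9.1]
[0.5777 0.1735 0.1008] [-3.1 -1.2  9.1]
```

```bash
python3 -m creep '[[0,0.015,0,0,0,0],[0,0.015,0,0,0,0],[0,0.015,0,0,0,0],[0,0.015,0,0,0,0],[0,0.015,0,0,0,0],[0,0.015,0,0,0,0],[0,0.015,0,0,0,0],[0,0.015,0,0,0,0],[0,0.015,0,0,0,0],[0,0.015,0,0,0,0],[0,0.015,0,0,0,0],[0,0.015,0,0,0,0]]' | egrep "t:|tcp|force"; python3 - <<'E'
from ov import *
from plant import status,eyes
for i in range(4):
  s=eyes.snapshot("scene");st=status.read_state();print(st["tcp_pos"].round(4),st["force"].round(1))
P=[([.5774,.1704,.075],(0,255,0))]
ov(s,195,185,60,55,12,"pics/s14.png",P)
cv2.imwrite("pics/s14f.png",s["pixels"][:,:,::-1])
E
```

```text
t: 19.3
tcp_pos: [0.5777, 0.1736, 0.1008]
tool_rot: [-0.707, 0.707, 0.0, 0.001]
force: [-3.0, -1.9, 12.4]
[0.5777 0.1736 0.1008] [-4.  -1.4 11.6]
[0.5777 0.1735 0.1008] [-2.3 -0.4 11.8]
[0.5777 0.1736 0.1008] [-3.8 -1.6 12.5]
[0.5777 0.1736 0.1008] [-2.8 -2.  10.8]
```

View pics/s14.png

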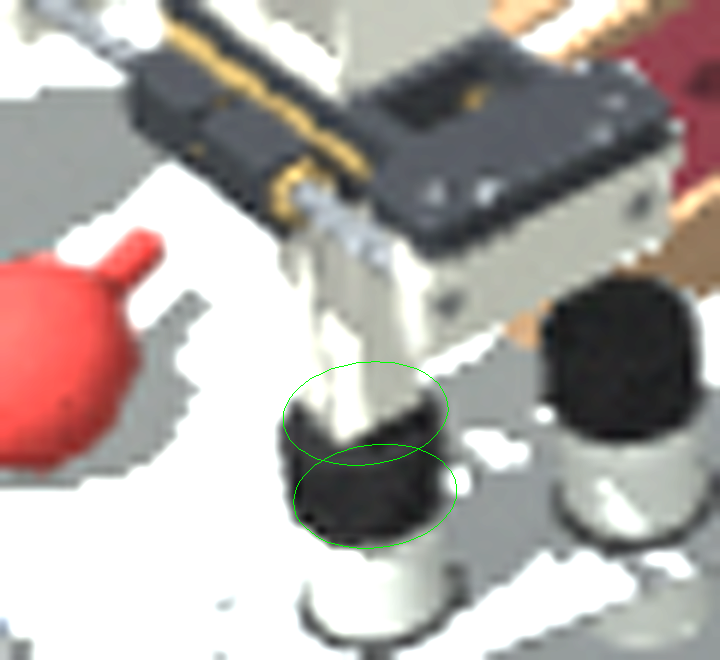

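View pics/s14f.png

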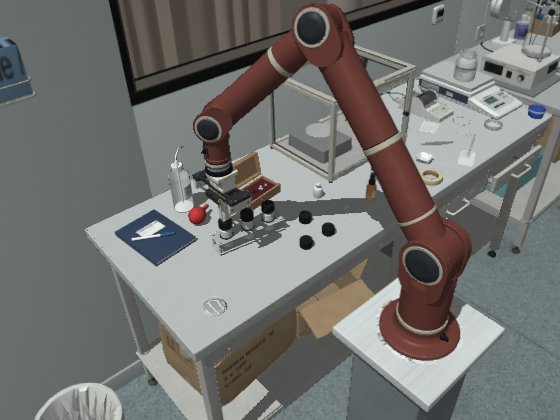

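The cap matches the seated model (centre at crop (370,495), bottom edge at about y 547). The steady push is about 11.5 N, and the weight, dropper bottle and dish have not moved. I'm handing the job in.

```bash
python3 - <<'E'
from plant import close_job,status
print(close_job());print(status.read_state()["force"])
E
```

```text
the job is handed in; nothing more can be done
None
the job is handed in; nothing more can be done
```

The open bottle is closed, and I handed the job in at about 19.5 s with the shut fingers still pressing the cap at about 11–12 N. No verdict is reported, so success rests on the checks below.

- **Placing:** I took the cap farthest to the robot's right, set it on the open bottle at the far end of the rack, and let go. It sat level, within about 1 mm of the mouth's axis.
- **Click:** I pushed with shut fingers from first contact at tip height 106.9 mm. The highest reading was 8.7 N, taken between steps and just under the expected 9–13 N. The force then fell to about 0.
- **Seating:** The hard stop came at 100.8 mm. That puts the lower edge about 17.6–18.2 mm below the rim, against 18 mm for a closed cap.
- **Final push:** The upward force held steady at 10.8–12.5 N over the last readings. There was also a sideways force of 2–4 N.
- **Bystanders:** The steel weight, dropper bottle and petri dish were where they started in the last scene picture.

**Disagreements:**
- The wrist camera and the two fixed cameras differed by 2–3 mm in absolute position. They agreed to about 1 mm on where the cap was relative to the mouth, so I worked from that.
- The wrist picture made the cap in the grip look up to 8 mm too low. The contact heights did not bear this out.
- The tool drifted about 2 mm in x while pressing. The fingers ended about 0.7 mm off the cap's centre.

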